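# Hold up the board with the missing capacitor, solder side up

## Robot

A 7-joint arm with a two-finger parallel gripper is mounted at the origin on the work surface. World frame = base frame: x ahead of the robot, y to its left, z up, the work surface at z = 0. Lengths are in m, angles in rad, forces in N, time in s.
With the tool pointing down it reaches from about 0.35 to 0.9 m from the base axis. Payload 19.9 kg.
Tool frame: the origin (TCP) lies at the very end of the fingers, on their centre line; the grasp point (between the pads) lies ctrl.grip_point_offset behind it (ctrl.grip_point_offset is the distance from the TCP to the grasp point, in m); z points along the fingers, y is the line along which they close (so a half turn about z gives the same grasp; the last joint's range is limited). The gripper opens to 94 mm and grips with 3 to 60 N. Pads are 16 mm wide; open, the fingers measure 119 mm over their backs; the gripper's body (75 mm by 177 mm) begins 78 mm behind the grasp point.
Start: joints at [-1.242, 0.417, -0.01, 1.614, 0.005, 1.111, -0.053], TCP at [0.226, 0.583, 0.205] pointing down, gripper open.
Joint ranges: [-2.81, 2.81], [-0.39, 2.02], [-1.27, 1.25], [0.06, 2.57], [-1.19, 4.33], [0.19, 2], [-2.82, 2.82]. Speed limits (rad/s): [1.89, 1.89, 2.39, 2.39, 3.01, 3.01, 3.01].

## Interface

Orientations are given as a 3x3 rotation matrix whose columns are the frame's x, y, z axes.
In Python, from workcell import ctrl gives the robot as it stands.
- The arm moves only by the shell command python3 -m inch 'ROWS' [FORCE]. ROWS is JSON, a list of rows, each a list of 5 numbers: the shift along the tool's x, y, z as a fraction of full scale, then the turn about the tool's z as a fraction of full scale, then the closure, from 0 (fully open) to 1 (shut). In form: [[x, y, z, turn, gripper], ...]. A call has 1 to 10 rows; each row is the pose to reach, as a shift and turn from the pose commanded when the call began, along the tool's axes at that moment, turning the shorter way round; what a row does not reach only later rows make up. Full scale, the value 1, is 100 mm for a shift and 180 degrees for a turn. A row lasts 1/10 s, in which the tool goes at most 50 mm and 8.59 degrees, less where a joint would pass 70% of its speed; a pose out of reach is approached as far as the arm can. A call with a number of a shift or a turn outside -1 to 1 is refused whole. A call with a gripper value outside its range is refused whole. The fingers move at their own pace and stop on an object; FORCE is the grip in N (left out, the last holds). Time passes only in rows, so rows that repeat a pose let the fingers close. It gives the time, the measured TCP pose, the force, the opening and the grip force at its end, in the units of the state.
- ctrl.get_obs(): the state, without advancing time (a new reading comes with each control period).
- ctrl.capture(name): name is "scene" or "top"; returns a dict with "frame" (480x640x3 uint8, red, green, blue), "intrinsics" (3x3 intrinsics, pixels), "eye" and "rotation" of the camera in the world. Camera axes: x right, y down, z forward; pixel columns grow to the right and rows downward; lengths in m; the calibration is good to about 2 mm. A picture is of the moment at which its call begins. There is no depth.
- ctrl.sign_off(): hands the job in; it is judged then, once.
The state is a dict: "time": time; "qpos": joint angles; "joint_vel": joint speeds; "joint_efforts": joint torques, N m; "tool_pos": TCP position; "tcp_rot": TCP orientation; "ft_force": force on the tool from outside, world axes, zero at the start; "moment": the same for the moment, N m; "width": finger opening in m; "grip_force": force on a finger pad.
Only numpy, scipy, OpenCV 4.12 (cv2) and the standard library are available. Lean on these libraries where they do the work, as an engineer would, in place of code of your own. Each camera call takes 0.05 s, during which the arm holds its last target. There are 200 camera calls.

## Task

Two power-supply boards of the same type stand in the dark grey board rack, and one of them has lost its big round capacitor. Draw that board up out of its slot by its heat sink, take it over the middle of the blue repair mat and tip it at least halfway from upright to flat with its solder side upwards, so that the empty joints can be inspected. Finish while holding it there, motionless and in the gripper alone, about 20 cm or more above the bench, and leave everything else where it is.

Things in the scene. Friction and masses are not known exactly. Their poses are not given: they have to be found in the camera images.
- bare_board_mid (a point): Centre of the green 130x110x2 mm board (0.2 kg) lacking its big capacitor (empty white ring), upright in a slot. x along it, y out of the flat SOLDER side, z up. On the -y side: heat sink 90 mm long at z 26 to 54; with the board 18 mm thick there, so grip from above across y at x 0, y -8, z 40 mm. Other parts lie below z 25, y above -30.
- full_board_mid (a point): Centre of the other power-supply board: same board, heat sink, axes and point, but with its big capacitor: a light grey can, 26 mm diameter, standing 40 mm out of the component side at x 30, z -12 mm. Stays in the rack.
- low_board_mid (a point): Centre of a lower board of another type, 130 x 80 x 2 mm, no heat sink, three black relays; the point is 40 mm above its lower edge, axes as for the others. Stays in the rack.
- rack: Dark grey comb rack, 170 (x) by 290 (y) by 68 mm high, fixed, at any yaw. Origin: centre of underside. 8 mm floor; comb walls at |x| 60 to 85 mm guide the boards' ends in upright slots 4 mm wide, 60 mm deep (lift over 60 mm to clear). Boards stand along x at y -90, 0, 90, in any order, all with the solder side to +y; the tall ones' tops are 118 mm above the bench.
- mat_mid (a point): Centre of the top of the blue silicone repair mat, 280 (x) by 200 (y) mm, 3 mm thick, fixed on the bench on the other side from the rack.
- reel: Reel of solder, 54 mm diameter, 45 mm high, standing on a corner of the mat; origin at the centre of its underside. Bystander.
- driver: Black-handled screwdriver 160 mm long lying on the mat along its long side; origin under its middle. Bystander.
There are look-alikes about, which are no part of the job. Leave any brown or pink look-alike of the part that bears bare_board_mid alone.

How it is judged:
By the outcome, as a careful person would: the job done as asked, in the order asked, and still so for the second after the job is handed in, while the arm keeps its last pose, push and grip.
It also fails if it takes over 32 s, if anything falls off the work surface, if the arm or the gripper's body presses on something with over 40 N, if the wrist force passes 120 N, or if a joint passes its speed limit or range.

## Working session

There is one attempt and no reset: what is moved stays moved. The work goes in short steps, Python scripts to look and compute and a shell command to move; the robot and the scene stay as the last step left them, time stands still between calls to the robot, and variables do not carry over. Pictures are saved under pics/ and viewed, at most 10 in all, crops included, and the job is handed in when it is done.

```bash
mkdir -p pics
cat > h.py <<'E'
import numpy as np, cv2
from workcell import ctrl
def snap(n,f):
    c=ctrl.capture(n); cv2.imwrite(f,c["frame"][:,:,::-1]); return c
def ray(c,u,v,z):
    d=c["rotation"]@np.linalg.inv(c["intrinsics"])@np.array([u,v,1.]); e=np.array(c["eye"])
    return e+d*(z-e[2])/d[2]
def proj(c,p):
    q=np.array(c["rotation"]).T@(np.array(p)-c["eye"]); q=np.array(c["intrinsics"])@q; return q[:2]/q[2]
E
python3 - <<'E'
from h import *
np.set_printoptions(precision=3,suppress=True)
for n in("scene","top"):
    c=snap(n,f"pics/{n}0.png"); print(n,c["eye"],c["rotation"],c["intrinsics"])
o=ctrl.get_obs(); print(o["time"],o["tool_pos"],o["tcp_rot"],o["width"],ctrl.grip_point_offset)
E
```

```text
scene [1.7   0.329 0.943] [[-0.234  0.54  -0.809]
 [ 0.972  0.13  -0.194]
 [ 0.    -0.832 -0.555]] [[609.106   0.    319.787]
 [  0.    609.106 240.055]
 [  0.      0.      1.   ]]
top [0.273 0.062 1.18 ] [[-0.021 -0.988  0.155]
 [-0.999  0.016 -0.03 ]
 [ 0.027 -0.155 -0.987]] [[472.845   0.    311.746]
 [  0.    472.845 238.599]
 [  0.      0.      1.   ]]
0.1 [0.226 0.582 0.205] [[-0.932  0.362 -0.   ]
 [ 0.362  0.932 -0.001]
 [-0.    -0.001 -1.   ]] 0.09370699366377687 0.0188
```

View pics/scene0.png

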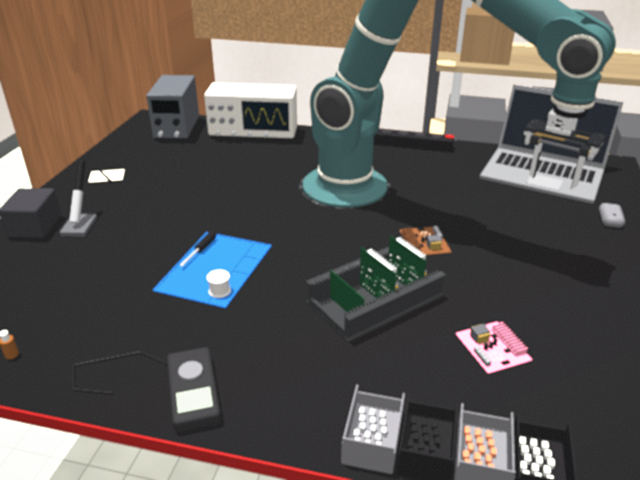

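View pics/top0.png

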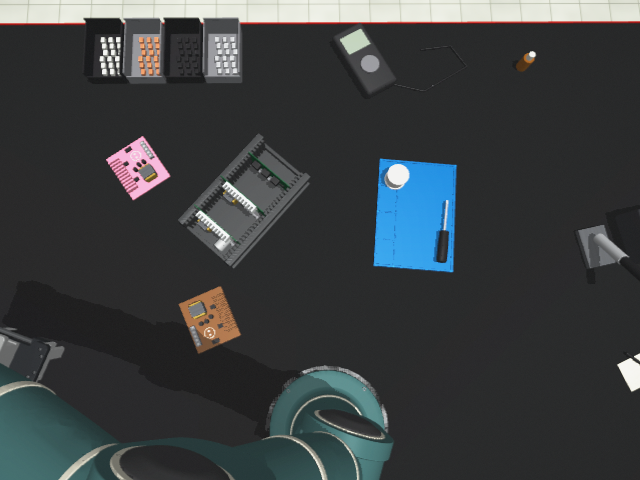

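Scene: blue mat with the reel at (218,285) and the driver at (200,248). The rack is around (375,285), with the low board in front and two tall boards behind. In the top view the tall boards' heat sinks are at (240,198) and (213,229), and something light near (222,242) may be the can. I'll crop to check.

Run:
```python
import cv2,numpy as np
a=cv2.imread("pics/top0.png")[125:275,170:320]; b=cv2.imread("pics/scene0.png")[220:340,300:460]
a=cv2.resize(a,(400,400),interpolation=cv2.INTER_CUBIC); b=cv2.resize(b,(400,300),interpolation=cv2.INTER_CUBIC)
b=np.vstack([b,np.zeros((100,400,3),np.uint8)])
cv2.imwrite("pics/crop0.png",cv2.convertScaleAbs(np.hstack([a,b]),alpha=1.4))
```

```text
(no output)
```

View pics/crop0.png

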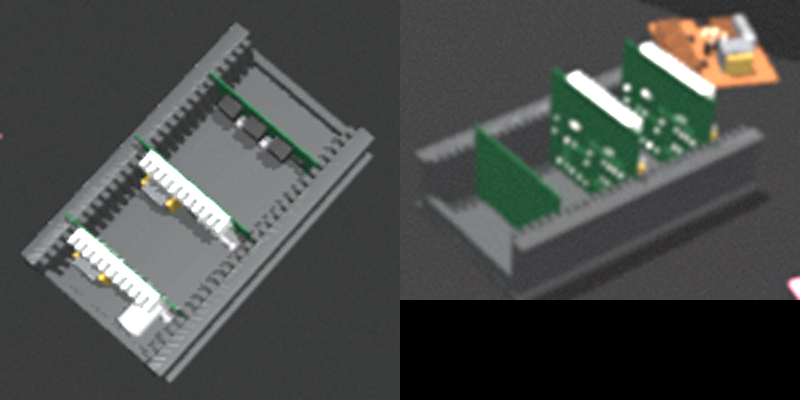

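The full board, with its can at crop (138,318), is at the lower-left slot. The middle tall board has no can, so it's the bare one, and the low board with relays is upper right. Next I measure.

Run:
```python
from h import *
np.set_printoptions(precision=4,suppress=True)
c=ctrl.capture("top"); f=c["frame"]; hsv=cv2.cvtColor(f,cv2.COLOR_RGB2HSV)
w=((hsv[...,2]>150)&(hsv[...,1]<50)).astype(np.uint8); m=np.zeros_like(w); m[120:275,170:315]=1; w*=m
n,l,s,ce=cv2.connectedComponentsWithStats(w)
for i in range(1,n):
    if s[i,4]>60:
        ys,xs=np.nonzero(l==i); r=cv2.minAreaRect(np.c_[xs,ys].astype(np.float32)); P=[ray(c,*p,.117)[:2] for p in cv2.boxPoints(r)]
        print(s[i],r,ray(c,*r[0],.117),P)
b=((hsv[...,0]>95)&(hsv[...,0]<120)&(hsv[...,1]>150)&(hsv[...,2]>120)).astype(np.uint8)
cn=max(cv2.findContours(b,0,2)[0],key=cv2.contourArea); r=cv2.minAreaRect(cn); print("mat",r,ray(c,*r[0],.003),[ray(c,*p,.003)[:2] for p in cv2.boxPoints(r)])
# rack outer corners (pixel guesses, top of wall)
for p in [(260,136),(309,177),(181,222),(233,266)]: print("rack",ray(c,*p,.068))
# green of middle board: top edge at z .118
g=((hsv[...,0]>45)&(hsv[...,0]<85)&(hsv[...,1]>100)).astype(np.uint8)*m
n,l,s,ce=cv2.connectedComponentsWithStats(g)
for i in range(1,n):
    if s[i,4]>25:
        ys,xs=np.nonzero(l==i); r=cv2.minAreaRect(np.c_[xs,ys].astype(np.float32)); print("green",s[i],r,ray(c,*r[0],.118))
```

```text
[222 181  34  31 261] ((239.22463989257812, 196.39466857910156), (40.353797912597656, 7.556891441345215), 40.91438674926758) [0.5405 0.1948 0.117 ] [array([0.5656, 0.2356]), array([0.5791, 0.2243]), array([0.5156, 0.1543]), array([0.5024, 0.1656])]
[195 211  39  40 394] ((214.4615020751953, 228.6923065185547), (46.594818115234375, 17.195707321166992), 56.3099365234375) [0.466  0.2506 0.117 ] [array([0.5006, 0.2965]), array([0.5224, 0.2643]), array([0.4317, 0.205 ]), array([0.4105, 0.237 ])]
mat ((416.0154724121094, 214.73165893554688), (80.21276092529297, 109.126220703125), 3.301865816116333) [ 0.5148 -0.2411  0.003 ] [array([ 0.3832, -0.1249]), array([ 0.6668, -0.1529]), array([ 0.6519, -0.3621]), array([ 0.368 , -0.3264])]
rack [0.7046 0.1506 0.068 ]
rack [0.5989 0.0322 0.068 ]
rack [0.4923 0.3385 0.068 ]
rack [0.3852 0.215  0.068 ]
green [249 152  40  38 141] ((267.66607666015625, 170.44898986816406), (52.39944076538086, 4.985002517700195), 41.30860900878906) [0.6012 0.1291 0.118 ]
```

```bash
python3 -m inch '[[0,-1,-1,0,0],[0,-1,-1,0,0],[0,-1,-1,0,0]]'; python3 -m inch '[[0,-1,0,0,0],[0,-1,0,0,0],[0,-1,0,0,0]]';  python3 -m inch '[[0,-1,0,0,0],[0,-1,0,0,0],[0,-1,0,0,0]]'; python3 -m inch '[[0,-1,0,0,0],[0,-1,0,0,0],[0,-1,0,0,0],[0,-1,0,0,0]]'; python3 -c "
from h import *;o=ctrl.get_obs();print(o['tcp_rot'],o['qpos'])"
```

```text
time: 0.45
tool_pos: [0.1897, 0.4879, 0.3067]
tcp_rot: [[-0.932, 0.362, -0.0], [0.362, 0.932, -0.0], [-0.0, -0.0, -1.0]]
ft_force: [0.0, 0.8, 0.9]
width: 0.0945
grip_force: 0.0
time: 0.75
tool_pos: [0.1526, 0.392, 0.3059]
tcp_rot: [[-0.932, 0.362, 0.0], [0.362, 0.932, 0.0], [-0.0, 0.001, -1.0]]
ft_force: [0.4, 0.4, 0.7]
width: 0.0939
grip_force: 0.0
time: 1.05
tool_pos: [0.1166, 0.2996, 0.3058]
tcp_rot: [[-0.932, 0.362, 0.001], [0.362, 0.932, 0.002], [-0.0, 0.002, -1.0]]
ft_force: [0.1, -0.1, -0.3]
width: 0.0938
grip_force: 0.0
time: 1.45
tool_pos: [0.0956, 0.2353, 0.293]
tcp_rot: [[-0.925, 0.38, -0.011], [0.38, 0.924, -0.033], [-0.002, -0.034, -0.999]]
ft_force: [1.0, 0.2, -0.1]
width: 0.0941
grip_force: 0.0
[[-0.92500569  0.37979742 -0.01088104]
 [ 0.37994593  0.92443064 -0.03269686]
 [-0.00235941 -0.03437899 -0.99940608]] [-1.07596291 -0.37993223 -0.16224073  2.22624238 -0.06094534  1.32570739
 -0.02893961]
```

```bash
python3 -m inch '[[0,-1,0,0,0],[0,-1,0,0,0],[0,-1,0,0,0],[0,-1,0,0,0]]'|head -3;  python3 -m inch '[[0,1,-1,0,0],[0,1,-1,0,0],[0,1,-1,0,0]]'|head -3; python3 -m inch '[[0,1,-1,0,0],[0,1,-1,0,0],[0,1,-1,0,0]]'|head -3; python3 -m inch '[[0,1,-1,0,0],[0,1,-1,0,0],[0,1,-1,0,0]]'|head -3
```

```text
time: 1.85
tool_pos: [0.0561, 0.1852, 0.252]
tcp_rot: [[-0.939, 0.344, -0.026], [0.343, 0.925, -0.165], [-0.033, -0.164, -0.986]]
time: 2.15
tool_pos: [0.1004, 0.2958, 0.3376]
tcp_rot: [[-0.933, 0.357, -0.04], [0.358, 0.921, -0.154], [-0.018, -0.158, -0.987]]
time: 2.45
tool_pos: [0.1403, 0.4034, 0.4201]
tcp_rot: [[-0.933, 0.357, -0.041], [0.359, 0.921, -0.155], [-0.018, -0.159, -0.987]]
time: 2.75
tool_pos: [0.1799, 0.5108, 0.5025]
tcp_rot: [[-0.933, 0.357, -0.041], [0.359, 0.92, -0.155], [-0.018, -0.159, -0.987]]
```

```bash
for i in 1 2 3; do python3 -m inch '[[0,1,-1,0,0],[0,1,-1,0,0],[0,1,-1,0,0],[0,1,-1,0,0]]'|head -3;done; python3 -c "
from h import *;o=ctrl.get_obs();print(o['qpos'])"
```

```text
time: 3.15
tool_pos: [0.2132, 0.5996, 0.5522]
tcp_rot: [[-0.933, 0.358, -0.024], [0.359, 0.927, -0.113], [-0.019, -0.114, -0.993]]
time: 3.55
tool_pos: [0.2364, 0.6248, 0.6711]
tcp_rot: [[-0.905, 0.425, -0.003], [0.417, 0.89, 0.184], [0.08, 0.165, -0.983]]
time: 3.95
tool_pos: [0.253, 0.6418, 0.69]
tcp_rot: [[-0.903, 0.429, 0.015], [0.421, 0.877, 0.231], [0.086, 0.215, -0.973]]
[-1.23880771  0.5084296   0.10536792  0.40811914 -0.14444442  2.00294317
 -0.10214855]
```

```bash
cat >> h.py <<'E'
def st(*tgt):
    np.set_printoptions(precision=3,suppress=True)
    o=ctrl.get_obs(); R=np.array(o["tcp_rot"]); p=np.array(o["tool_pos"])
    print("t",o["time"],"p",p,"y",R[:,1],"z",R[:,2],"tilt",np.degrees(np.arccos(-R[2,2])),"az",np.degrees(np.arctan2(R[1,2],R[0,2])),"q",np.array(o["qpos"]),"w",o["width"],"gf",o["grip_force"],"F",np.array(o["ft_force"]))
    for t in tgt: print("units",R.T@(np.array(t)-p)*10)
E
python3 -c "
from h import *;st((.03,.34,.3))"
```

```text
t 3.95 p [0.253 0.642 0.69 ] y [0.429 0.877 0.215] z [ 0.015  0.231 -0.973] tilt 13.382382001604556 az 86.18772843724061 q [-1.239  0.508  0.105  0.408 -0.144  2.003 -0.102] w 0.09421708892459137 gf 0.0 F [-0.244  0.029 -1.092]
units [ 0.411 -4.443  3.063]
```

```bash
for i in 1 2 3 4; do python3 -m inch '[[0.1,-1,0.75,0,0],[0.1,-1,0.75,0,0],[0.1,-1,0.75,0,0]]' >/dev/null; done;  python3 -c "
from h import *;st()"; python3 -m inch '[[0.1,-1,0,0,0],[0.1,-1,0,0,0],[0.1,-1,0,0,0],[0.1,-1,0,0,0]]' >/dev/null;python3 -c "
from h import *;st()"
```

```text
t 5.15 p [0.065 0.399 0.348] y [0.429 0.878 0.213] z [ 0.015  0.229 -0.973] tilt 13.245131134121982 az 86.25059534595724 q [-1.422 -0.264 -0.045  2.052 -0.023  1.123 -0.334] w 0.09369297240591551 gf 0.0 F [-0.084 -0.468 -0.329]
t 5.55 p [0.022 0.34  0.32 ] y [0.439 0.878 0.194] z [ 0.014  0.209 -0.978] tilt 12.09142562568549 az 86.18390435687408 q [-1.558 -0.382 -0.043  2.185  0.004  1.128 -0.486] w 0.09418311902646577 gf 0.0 F [ 0.516 -0.359 -0.064]
```

```bash
for i in 1 2; do python3 -m inch '[[-0.4,-0.9,-0.2,0,0],[-0.4,-0.9,-0.2,0,0],[-0.4,-0.9,-0.2,0,0],[-0.4,-0.9,-0.2,0,0]]' >/dev/null;python3 -c "
from h import *;st()"; done
```

```text
t 5.95 p [0.016 0.284 0.261] y [0.453 0.883 0.121] z [ 0.083  0.093 -0.992] tilt 7.167498578023011 az 48.247198774453906 q [-1.4   -0.385 -0.246  2.302 -0.003  1.126 -0.537] w 0.09382860186435704 gf 0.0 F [-4.417  0.377 -0.303]
t 6.35 p [-0.021  0.211  0.209] y [ 0.362  0.931 -0.048] z [ 0.011 -0.056 -0.998] tilt 3.246587062154409 az -78.9977404873787 q [-1.6   -0.385 -0.156  2.422 -0.062  1.158 -0.516] w 0.09369168801237614 gf 0.0 F [ 1.638  1.037 -1.353]
```

```bash
for i in 1 2 3 4; do python3 -m inch '[[0.5,0.85,-0.85,0,0],[0.5,0.85,-0.85,0,0],[0.5,0.85,-0.85,0,0]]' >/dev/null;done; python3 -c "
from h import *;st()"; python3 -m inch '[[0.2,0.4,-0.4,0,0],[0.2,0.4,-0.4,0,0]]'>/dev/null; python3 -c "
from h import *;st()"
```

```text
t 7.55 p [-0.043  0.625  0.528] y [ 0.416  0.908 -0.058] z [-0.016 -0.056 -0.998] tilt 3.34550710055915 az -106.34789299853487 q [-1.635  0.382 -0.07   0.96   0.002  1.854 -0.559] w 0.09404386803112501 gf 0.0 F [-0.697  0.166  0.52 ]
t 7.75 p [-0.044  0.672  0.564] y [ 0.416  0.908 -0.055] z [-0.016 -0.053 -0.998] tilt 3.20822165240578 az -107.11296240947904 q [-1.679  0.531  0.021  0.658 -0.035  2.004 -0.534] w 0.09424280238726514 gf 0.0 F [  5.826 -32.002  -1.219]
```

```bash
python3 -m inch '[[0,0,-0.1,0,0]]'>/dev/null; python3 -c "
from h import *;st();snap('scene','pics/s1.png')"
```

```text
t 7.85 p [-0.044  0.672  0.567] y [ 0.415  0.908 -0.049] z [-0.016 -0.047 -0.999] tilt 2.834499358388641 az -109.44601734177431 q [-1.729  0.528  0.138  0.66  -0.096  2.001 -0.505] w 0.09413158284159402 gf 0.0 F [ 0.056 -0.234 -2.376]
```

View pics/s1.png

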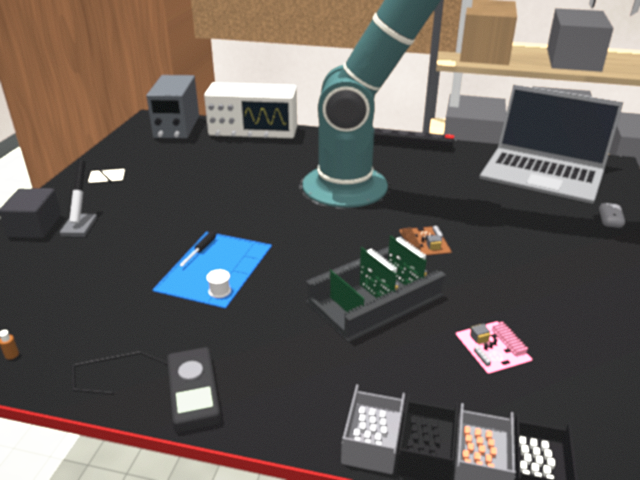

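The scene is undisturbed with nothing touching the arm, so the force spike was the arm reaching a joint limit. I'll null the small tilt with gentle pushes.

```bash
python3 -m inch '[[0.1,0.2,-0.3,0,0],[0.1,0.2,-0.3,0,0],[0.1,0.2,-0.3,0,0]]'>/dev/null; python3 -c "
from h import *;st()"
```

```text
t 8.2 p [-0.043  0.679  0.577] y [ 0.416  0.909 -0.027] z [-0.019 -0.02  -1.   ] tilt 1.603659200997491 az -133.0527224928551 q [-1.726  0.537  0.141  0.624 -0.101  2.003 -0.504] w 0.09387913765067087 gf 0.0 F [-0.453  0.345  0.305]
```

```bash
python3 -m inch '[[0,-0.6,0.6,0.45,0],[0,-0.6,0.6,0.45,0],[0,-0.6,0.6,0.45,0],[0,-0.6,0.6,0.45,0],[0,-0.6,0.6,0.45,0],[0,-0.6,0.6,0.45,0],[0,-0.6,0.6,0.45,0],[0,-0.6,0.6,0.45,0],[0,-0.6,0.6,0.45,0],[0,-0.6,0.6,0.45,0]]'>/dev/null; python3 -c "
from h import *;st((.54,.193,.25))"
```

```text
t 9.2 p [-0.07   0.623  0.518] y [ 0.963 -0.27  -0.013] z [-0.019 -0.02  -1.   ] tilt 1.607891334266325 az -133.21626605134233 q [-1.941  0.357  0.351  1.038 -0.144  1.784 -1.912] w 0.09383528815861977 gf 0.0 F [-0.388 -0.454  0.132]
units [-2.425  7.063  2.653]
```

```bash
python3 -m inch '[[-0.34,1,0.2,0.147,0],[-0.34,1,0.2,0.147,0],[-0.34,1,0.2,0.147,0],[-0.34,1,0.2,0.147,0]]'>/dev/null; python3 -c "
from h import *;st((.54,.193,.25))"
```

```text
t 9.6 p [0.019 0.562 0.498] y [ 0.742 -0.67  -0.002] z [-0.02  -0.019 -1.   ] tilt 1.5791006807235528 az -135.94472221958821 q [-1.929  0.212  0.447  1.27  -0.11   1.7   -2.237] w 0.09414533774896446 gf 0.0 F [-0.748 -0.316  0.302]
units [0.819 6.347 2.451]
```

```bash
for i in 1 2 3 4 5 6; do python3 -m inch '[[0.12,0.95,0.32,0,0],[0.12,0.95,0.32,0,0],[0.12,0.95,0.32,0,0]]' >/dev/null; done;  python3 -c "
from h import *;st((.54,.193,.25))
c=snap('top','pics/t1.png')
for z in(.117,): print(proj(c,(.54,.193,z)))"
```

```text
t 11.4 p [0.489 0.231 0.301] y [ 0.745 -0.667  0.   ] z [-0.02  -0.023 -1.   ] tilt 1.7593859042633528 az -131.1836178054336 q [-1.227  0.28   0.889  1.701 -0.21   1.295 -1.024] w 0.0945937366890504 gf 0.0 F [-0.482 -0.193  0.111]
units [0.073 0.631 0.513]
[240.017 196.611]
```

View pics/t1.png

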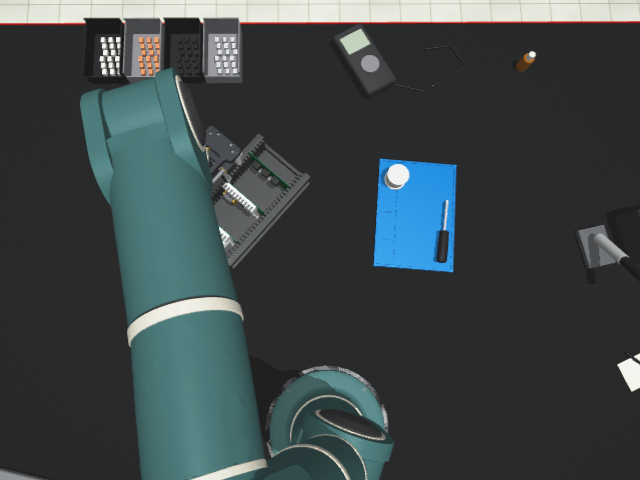

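The arm is above the rack, tool y aligned with the board normal, and the scene is unchanged. Now I descend.

```bash
python3 -m inch '[[0.07,0.63,0.5,0,0],[0.07,0.63,0.5,0,0],[0.07,0.63,0.5,0,0]]' >/dev/null; python3 -m inch '[[0,0,0.9,0,0],[0,0,0.9,0,0],[0,0,0.9,0,0]]' ; python3 -c "
from h import *;st((.54,.193,.09)); c=snap('scene','pics/s2.png'); cv2.imwrite('pics/s2c.png',cv2.resize(c['frame'][180:340,280:480,::-1],(750,600),interpolation=cv2.INTER_CUBIC))"
```

```text
time: 12.05
tool_pos: [0.5326, 0.1964, 0.1597]
tcp_rot: [[0.662, 0.749, -0.025], [0.748, -0.663, -0.021], [-0.033, -0.005, -0.999]]
ft_force: [-1.4, 0.3, 1.4]
width: 0.0938
grip_force: 0.0
t 12.05 p [0.533 0.196 0.16 ] y [ 0.749 -0.663 -0.005] z [-0.025 -0.021 -0.999] tilt 1.8969741988961866 az -139.72892838167456 q [-1.026  0.494  0.81   1.8   -0.39   1.053 -0.792] w 0.09379492653011758 gf 0.0 F [-1.389  0.278  1.415]
units [0.046 0.082 0.696]
```

View pics/s2c.png

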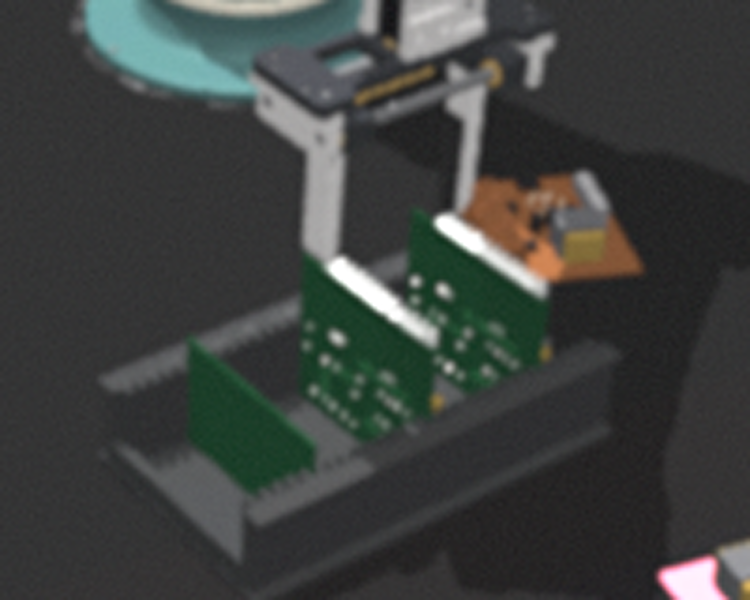

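The fingers straddle the middle board's heat sink, at crop (380,300). I'll lower and grip.

```bash
python3 -m inch '[[0.04,0.07,0.69,0,0],[0.04,0.07,0.69,0,0],[0.04,0.07,0.69,0,0],[0.04,0.07,0.69,0,0]]'; python3 -m inch '[[0,0,0,0,1],[0,0,0,0,1],[0,0,0,0,1],[0,0,0,0,1],[0,0,0,0,1],[0,0,0,0,1],[0,0,0,0,1]]' 20; python3 -c "
from h import *;st((.54,.193,.09))"
```

```text
time: 12.5
tool_pos: [0.5434, 0.1927, 0.0966]
tcp_rot: [[0.665, 0.747, -0.017], [0.746, -0.665, -0.018], [-0.025, -0.001, -1.0]]
ft_force: [-0.4, 0.1, 0.6]
width: 0.0942
grip_force: 0.0
time: 13.2
tool_pos: [0.5423, 0.1915, 0.0941]
tcp_rot: [[0.666, 0.746, -0.019], [0.745, -0.666, -0.019], [-0.027, -0.002, -1.0]]
ft_force: [-0.2, 0.0, -0.1]
width: 0.0415
grip_force: 0.0
t 13.2 p [0.542 0.191 0.094] y [ 0.746 -0.666 -0.002] z [-0.019 -0.019 -1.   ] tilt 1.5573914334270544 az -135.14562208711084 q [-0.96   0.587  0.752  1.834 -0.472  0.937 -0.725] w 0.04152097099985554 gf 0.0 F [-0.163  0.037 -0.099]
units [-0.003 -0.028  0.041]
```

```bash
python3 -m inch '[[0,-0.02,0.03,0,1],[0,-0.02,0.03,0,1],[0,-0.02,0.03,0,1],[0,-0.02,0.03,0,1],[0,-0.02,0.03,0,1]]' 20; python3 -m inch '[[0,0,0,0,1],[0,0,0,0,1]]' 50; python3 -c "
from h import *;st()"
```

```text
time: 13.7
tool_pos: [0.5407, 0.1927, 0.091]
tcp_rot: [[0.666, 0.746, -0.019], [0.745, -0.666, -0.019], [-0.027, -0.002, -1.0]]
ft_force: [0.1, -0.4, -2.6]
width: 0.018
grip_force: 20.0
time: 13.9
tool_pos: [0.5408, 0.1928, 0.0911]
tcp_rot: [[0.666, 0.746, -0.019], [0.745, -0.666, -0.019], [-0.027, -0.002, -1.0]]
ft_force: [0.0, 0.1, -1.3]
width: 0.0174
grip_force: 49.9
t 13.9 p [0.541 0.193 0.091] y [ 0.746 -0.666 -0.002] z [-0.019 -0.019 -1.   ] tilt 1.5551493281079067 az -135.1414256649776 q [-0.962  0.589  0.749  1.838 -0.475  0.931 -0.725] w 0.0174250437043063 gf 49.94844853878021 F [ 0.048  0.067 -1.307]
```

```bash
python3 -m inch '[[-0.01,0,-0.25,0,1],[-0.01,0,-0.5,0,1],[-0.02,0,-0.75,0,1],[-0.03,0,-1,0,1],[-0.03,0,-1,0,1]]'; python3 -m inch '[[-0.02,0,-0.5,0,1],[-0.03,0,-1,0,1],[-0.03,0,-1,0,1]]'; python3 -c "
from h import *;st((.54,-.24,.5)); c=snap('scene','pics/s3.png')"
```

```text
time: 14.4
tool_pos: [0.5421, 0.1927, 0.194]
tcp_rot: [[0.666, 0.746, -0.016], [0.745, -0.666, -0.017], [-0.023, -0.0, -1.0]]
ft_force: [0.2, -0.8, -1.5]
width: 0.0177
grip_force: 49.9
time: 14.7
tool_pos: [0.5428, 0.1922, 0.2962]
tcp_rot: [[0.666, 0.746, -0.013], [0.745, -0.666, -0.016], [-0.02, 0.001, -1.0]]
ft_force: [0.2, 0.2, -2.6]
width: 0.0175
grip_force: 49.9
t 14.7 p [0.543 0.192 0.296] y [ 0.746 -0.666  0.001] z [-0.013 -0.016 -1.   ] tilt 1.1624112643952615 az -129.61413201379145 q [-1.082  0.366  0.894  1.633 -0.281  1.3   -0.869] w 0.01753833070806125 gf 49.94828402996063 F [ 0.162  0.16  -2.573]
units [-3.282  2.862 -1.969]
```

View pics/s3.png

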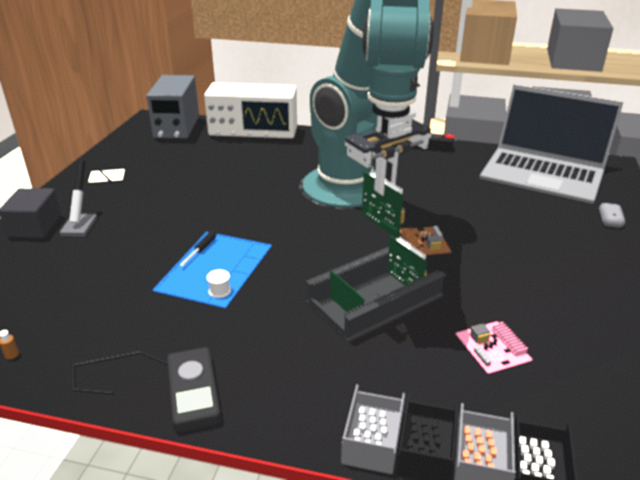

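The board is free of the rack at (380,205), gripped alone, with the other boards in place. I'll carry it to the mat side, going high.

```bash
for i in 1 2 3; do python3 -m inch '[[-0.79,0.9,-0.75,0,1],[-0.79,0.9,-0.75,0,1],[-0.79,0.9,-0.75,0,1],[-0.79,0.9,-0.75,0,1]]'>/dev/null; done; python3 -m inch '[[-0.79,0.9,-0.75,-0.095,1],[-0.79,0.9,-0.75,-0.095,1],[-0.79,0.9,-0.75,-0.095,1],[-0.79,0.9,-0.75,-0.095,1]]'>/dev/null;  python3 -c "
from h import *;st((.54,-.24,.5))"
```

```text
t 16.35 p [ 0.606 -0.252  0.572] y [ 0.903 -0.429 -0.029] z [-0.041 -0.019 -0.999] tilt 2.5995752466415905 az -155.40693514630865 q [ 0.071  0.503  0.573  0.749 -0.246  1.973  0.051] w 0.017617020133988567 gf 49.947348833084106 F [ 0.852  0.738 -3.24 ]
units [-0.144 -0.626  0.74 ]
```

```bash
for i in 1 2; do python3 -m inch '[[0,0.3,-1,0,1],[0,0.3,-1,0,1],[0,0.3,-1,0,1],[0,0.3,-1,0,1]]'>/dev/null;  python3 -c "
from h import *;st()"; done
```

```text
t 16.75 p [ 0.607 -0.246  0.649] y [ 0.896 -0.431  0.107] z [ 0.09  -0.059 -0.994] tilt 6.179894823943962 az -33.45681487396787 q [ 0.087  0.469  0.574  0.613 -0.275  2.001  0.017] w 0.017789077728740506 gf 49.947046637535095 F [ 0.004 -0.594 -2.029]
t 17.15 p [ 0.596 -0.244  0.687] y [ 0.887 -0.429  0.17 ] z [ 0.146 -0.087 -0.985] tilt 9.794243400931384 az -30.697121092214903 q [ 0.184  0.418  0.328  0.566 -0.133  2.002 -0.044] w 0.01756896318776309 gf 49.94880259037018 F [ 0.876 -0.458 -1.859]
```

```bash
python3 -m inch '[[0,-0.2,-1,0,1],[0,-0.2,-1,0,1],[0,-0.2,-1,0,1]]'>/dev/null;  python3 -c "
from h import *;st()";  python3 -m inch '[[0,1,-1,0,1],[0,1,-1,0,1],[0,1,-1,0,1]]'>/dev/null;  python3 -c "
from h import *;st()"
```

```text
t 17.45 p [ 0.55  -0.222  0.732] y [ 0.877 -0.424  0.225] z [ 0.198 -0.109 -0.974] tilt 13.038939416049946 az -28.86375567005629 q [ 0.123  0.301  0.354  0.625 -0.1    2.003 -0.054] w 0.01782835471048845 gf 49.94906187057495 F [-0.561  0.072 -1.851]
t 17.75 p [ 0.579 -0.239  0.744] y [ 0.866 -0.418  0.275] z [ 0.243 -0.13  -0.961] tilt 15.969087899733054 az -28.095269569147767 q [ 0.182  0.37   0.324  0.504 -0.121  2.003 -0.048] w 0.01789351624655939 gf 49.94896173477173 F [-0.461 -1.22  -1.969]
```

```bash
for i in 1 2; do python3 -m inch '[[0,0.5,-1,0,1],[0,0.5,-1,0,1],[0,0.5,-1,0,1]]'>/dev/null;  python3 -c "
from h import *;st()";done; python3 -m inch '[[0,0.4,-1,0,1],[0,0.4,-1,0,1],[0,0.4,-1,0,1],[0,0.4,-1,0,1],[0,0.4,-1,0,1],[0,0.4,-1,0,1]]'>/dev/null;  python3 -c "
from h import *;st()"
```

```text
t 18.05 p [ 0.571 -0.237  0.773] y [ 0.85  -0.411  0.33 ] z [ 0.293 -0.151 -0.944] tilt 19.263249460421765 az -27.32953103773696 q [ 0.178  0.353  0.341  0.463 -0.129  2.003 -0.046] w 0.017717346299092718 gf 49.949578642845154 F [ 0.038  0.221 -2.264]
t 18.35 p [ 0.561 -0.234  0.801] y [ 0.833 -0.402  0.381] z [ 0.34  -0.172 -0.925] tilt 22.383768740906508 az -26.76963927568815 q [ 0.171  0.333  0.36   0.428 -0.137  2.003 -0.044] w 0.01796827773349014 gf 49.94942843914032 F [-0.018  0.278 -1.896]
t 18.95 p [ 0.541 -0.226  0.831] y [ 0.813 -0.392  0.43 ] z [ 0.385 -0.191 -0.903] tilt 25.46235715788553 az -26.385069281971415 q [ 0.143  0.295  0.393  0.414 -0.14   2.003 -0.042] w 0.017330321571691933 gf 49.94959115982056 F [-0.573  0.435 -2.023]
```

```bash
for i in 1 2 3 4 5; do python3 -m inch '[[0,0.6,-1,0,1],[0,0.6,-1,0,1]]'>/dev/null; done; python3 -c "
from h import *;st()"
```

```text
t 19.95 p [ 0.472 -0.202  0.947] y [ 0.696 -0.336  0.634] z [ 0.573 -0.272 -0.773] tilt 39.34693184622392 az -25.40641655992189 q [ 0.065  0.203  0.544  0.267 -0.198  2.003 -0.034] w 0.01760268938204151 gf 49.95072662830353 F [-0.901  0.162 -0.051]
```

```bash
for i in 1 2 3 4 5; do python3 -m inch '[[0,0.8,-0.9,0,1],[0,0.8,-0.9,0,1]]'>/dev/null; done; python3 -c "
from h import *;st((.46,-.215,.4))"
```

```text
t 20.95 p [ 0.404 -0.178  1.036] y [ 0.559 -0.272  0.784] z [ 0.709 -0.333 -0.621] tilt 51.591254154886286 az -25.121816937729516 q [ 0.032  0.152  0.79   0.106 -0.401  2.003 -0.03 ] w 0.017551821451832046 gf 49.95128273963928 F [-0.059  0.574 -1.498]
units [-0.142 -4.572  4.469]
```

```bash
for i in 1 2; do python3 -m inch '[[0,0.8,-0.9,0,1],[0,0.8,-0.9,0,1]]'>/dev/null; done; python3 -c "
from h import *;st((.49,-.23,.65))"
```

```text
t 21.35 p [ 0.362 -0.161  1.068] y [ 0.5   -0.245  0.831] z [ 0.753 -0.352 -0.556] tilt 56.189790049802404 az -25.0332538796155 q [-0.081  0.103  0.952  0.075 -0.447  2.003 -0.032] w 0.01718016156843086 gf 49.95179235935211 F [ 0.834 -0.419 -2.014]
units [-0.111 -2.664  3.529]
```

```bash
for i in 1 2 3 4; do python3 -m inch '[[-0.03,-0.67,0.88,0,1],[-0.03,-0.67,0.88,0,1],[-0.03,-0.67,0.88,0,1],[-0.03,-0.67,0.88,0,1]]'>/dev/null; done; python3 -c "
from h import *;st((.49,-.23,.5))"
```

```text
t 22.95 p [ 0.457 -0.222  0.728] y [ 0.52  -0.338  0.785] z [ 0.73  -0.301 -0.613] tilt 52.17288702330337 az -22.372725988081967 q [ 0.616 -0.385 -0.116  1.565 -0.138  1.052 -0.008] w 0.017687878153527473 gf 49.95374321937561 F [ 1.89  -0.128 -1.649]
units [-0.129 -1.592  1.659]
```

```bash
python3 -m inch '[[0.08,0.2,0.27,0,1],[0.08,0.2,0.27,0,1],[0.08,0.2,0.27,0,1],[0.08,0.2,0.27,0,1],[0.08,0.2,0.27,0,1],[0.08,0.2,0.27,0,1]]'>/dev/null; python3 -c "
from h import *;st((.49,-.23,.73)); o=ctrl.get_obs();R=o['tcp_rot'];print('mid',o['tool_pos']+.027*R[:,2]+.008*R[:,1])
c=snap('scene','pics/s4.png')"
```

```text
t 23.55 p [ 0.49  -0.229  0.726] y [ 0.521 -0.339  0.783] z [ 0.73  -0.299 -0.615] tilt 52.07179914678311 az -22.252529614536723 q [ 0.617 -0.326 -0.145  1.531 -0.117  1.026 -0.037] w 0.01737115939738631 gf 49.951427578926086 F [ 0.014 -0.56  -1.584]
units [-0.008  0.032 -0.019]
mid [ 0.514 -0.24   0.716]
```

View pics/s4.png

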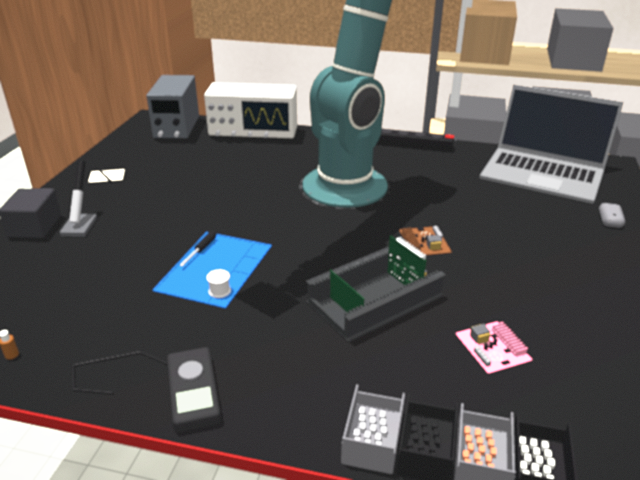

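The scene view shows everything else in place, with the board above the frame. A top-view check follows.

```bash
python3 -c "
from h import *;c=snap('top','pics/t2.png');print(proj(c,(.514,-.24,.716)));o=ctrl.get_obs();print(o['time'],abs(o['joint_vel']).max())"
```

```text
[578.58710584  78.29420134]
23.65 0.005572328172167972
```

View pics/t2.png

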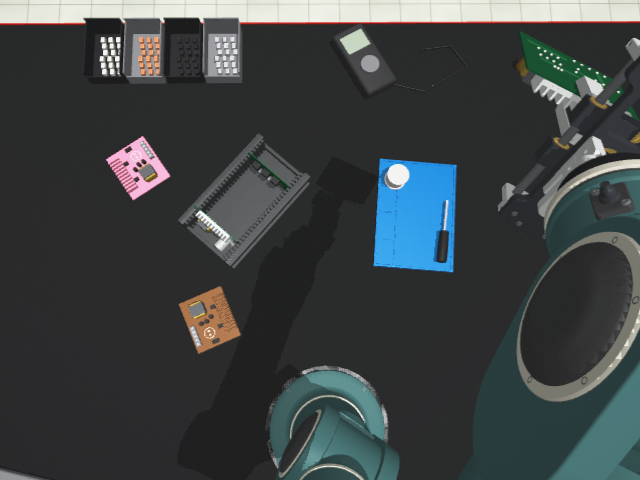

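The board is in the gripper at (578,80), solder side facing outward and up. The projected board centre lands on it, so it is over the middle of the mat and still. The full and low boards, reel and driver are where they were, so I'm handing in.

```bash
python3 -c "
from workcell import ctrl;print(ctrl.sign_off())"
```

```text
the job is handed in; nothing more can be done
None
```

The job is handed in: the board missing its capacitor is held still in the gripper alone over the middle of the mat. It is tipped about 52° from upright, solder side up, with its centre about 0.72 m above the bench. Nothing else appeared moved in the last pictures, and the clock read 23.65 s.

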